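# Close up a vacuum cell and set its pumping valve for a slow pump-down

### The job

Pick up the round window lid, lower it gently onto the open vacuum cell so that it sits fully seated and level, and let go of it. Then use the crank handle to turn the red valve wheel clockwise until it is shut against its stop, and back it off (counter-clockwise) exactly two full turns for a slow pump-down, at no time opening it noticeably further than that. Finish with the gripper still holding the crank handle at two turns, and leave the other loose things on the bench where they are.

Things in the scene. Friction and masses are not known exactly. Their poses are not given: they have to be found in the camera images.
- lid: aluminium window lid, right way up on a blue 130 mm mat (3 mm thick). Origin: centre of its underside, z up. Upward from it: locating spigot 81 mm across, 0 to 6 mm (lower 3 mm chamfered); flange 110 mm across, 6 to 16 mm; round sight-glass neck 46 mm across, 16 to 50 mm, to lift it by. About 0.3 kg; its yaw does not matter. Seated, its origin is 6 mm below cell_rim
- cell_rim (a point): centre of the mouth of the open steel vacuum cell, at the height of its flat rim (120 mm above the table), z up. Rim 110 mm outside, bore 86 mm, so the lid's spigot has 2.5 mm of play all round. It stands 168 mm from the valve's axis, on the station's breadboard
- valve_axis (a point): point on the upright axis of the valve wheel, 153 mm above the table, z up; x is the direction in which the crank handle stands when the valve is shut. The red wheel measures 102 mm over its rim, which lies 139 to 151 mm above the table; nothing but the crank handle rises above 155 mm there
- valve_wheel (a joint): opening of the valve in rad: 0 = shut against a hard stop, grows counter-clockwise seen from above, 2 pi per turn, 4 turns in all; starts 0.4 to 1.2 turns open. The wheel does not rise, stays where it is left and takes about 3 N at the handle to turn
- crank_grip: yellow upright crank handle on the wheel, a cylinder 18 mm across and 48 mm tall, from 154 to 202 mm above the table, its axis 45 mm from the wheel's axis. Origin: centre of its lower end. It revolves freely on its pin, so it can be held from above and carried round in a circle without turning the gripper
- station: the fixed pump station, which can stand turned: black breadboard 300 mm square, top 25 mm above the table, carrying the cell, the valve and a small pump (up to 115 mm high) behind the valve. Origin: centre of its underside, on the table
- crank_mid (a point): middle of the crank handle, on its axis, 178 mm above the table
- clamp_ring: metal pipe clamp ring, 54 mm across, 14 mm high, lying in the white tray; origin in the centre of its underside; bystander, leave alone
- blank_flange: steel blank flange, disc 40 mm across, 9 mm high, in the white tray; origin in the centre of its underside; bystander, leave alone
- driver: screwdriver 150 mm long lying on the front part of the breadboard; origin in the underside at mid-length; bystander, leave alone
- dish: white ceramic sample dish 52 mm across, 14 mm high, on the rear part of the breadboard; origin in the centre of its underside; bystander, leave alone
- solvent: white plastic bottle with red cap, 56 mm across, 130 mm high, on the table; origin in the centre of its underside; bystander, leave alone
- screw_jar: amber jar with black cap, 60 mm across, 60 mm high, on the table; origin in the centre of its underside; bystander, leave alone
Things that resemble listed ones, but are neither listed nor needed, are in the scene too. Of the things that look like the lid, take the one that is farthest to the robot's right at the start.

How it is judged:
By the outcome, as a careful person would: the job done as asked, in the order asked, and still so for the second after the job is handed in, while the arm keeps its last pose, push and grip.
It also fails if it takes over 72 s, if anything falls off the work surface, if the arm or the gripper's body presses on something with over 40 N, if the wrist force passes 120 N, or if a joint passes its speed limit or range.

### The arm

A 6-joint arm with a two-finger parallel gripper is mounted at the origin on the work surface. World frame = base frame: x ahead of the robot, y to its left, z up, the work surface at z = 0. Lengths are in m, angles in rad, forces in N, time in s.
With the tool pointing down it reaches from about 0.275 to 0.875 m from the base axis. Payload 12.5 kg.
Tool frame: the origin (TCP) lies between the finger pads, 19 mm behind the fingertips; this is the grasp point; x points along the fingers, y is the direction in which the jaws open and shut, and the axes are right-handed (so a half turn about x gives the same grasp; the last joint's range is limited). The gripper opens to 85 mm and grips with 20 to 120 N. Pads are 22 mm wide; open, the fingers measure 114 mm over their backs; the gripper's body (76 mm by 85 mm) begins 54 mm behind the grasp point. The pads swing forward as they close: fully open they stand 13 mm farther back than shut.
Start: joints at [-1.248, 0.351, 1.652, -0, 1.139, -0.085], TCP at [0.218, -0.505, 0.25] pointing down, gripper open.
Joint ranges: [-2.75, 2.75], [-0.79, 2.1], [0.01, 2.65], [-1.57, 4.71], [0.07, 3.14], [-2.87, 2.87]. Speed limits (rad/s): [2.22, 2.22, 2.79, 3.14, 3.14, 3.14].

### API

Orientations are given as a 3x3 rotation matrix whose columns are the frame's x, y, z axes.
In Python, from bench import manip gives the robot as it stands. Calls block until the motion is done:
- manip.move_ptp(position, orientation): joint-space move of the TCP to a pose.
- manip.move_l(position, attitude=None, max_speed=0.15): straight line of the TCP; attitude=None keeps the orientation; max_speed is the mean speed in m/s.
- manip.move_j(angles): joint-space move.
- manip.set_gripper(opening, effort=None): opening from 0.0 (shut) to 1.0 (fully open); effort is the grip in N (None keeps the last); returns when the fingers have stopped.
- manip.dwell(seconds).
- manip.inverse_kinematics(position, orientation): joint angles nearest the present ones, or None.
- manip.grab_frame(name): name is "scene" or "side" or "wrist"; returns (picture, depth): 384x512x3 uint8, red, green, blue; 384x512 float32, m along the optical axis (not along the pixel's ray), 0 where there is no reading.
- manip.get_calibration(name): a dict with "camera_matrix" (3x3 intrinsics, pixels), "k1" (the pictures are not rectified: a ray, as slopes to the right and down, at radius r is drawn at 1 + k1 r^2 times it, then the intrinsics apply), "R" (3x3) and "t" (3): a world point X has camera coordinates R X + t. Camera axes: x right, y down, z forward; pixel columns grow to the right and rows downward; lengths in m; the calibration is good to about 2 mm. A picture is of the moment at which its call begins: read the wrist's pose just before it. get_calibration takes no time and is no camera call; for the wrist camera it gives the pose at the moment of the call.
A pose or a line that the arm cannot do raises manip.Unreachable and nothing moves.
- manip.sign_off(): hands the job in, once; it reports no verdict.
Trained networks look in the newest picture that a camera, given by its name, has taken for a name from the list of things; names that differ only in an ending like _2 or _b are one class to them, and where a whole thing is asked for, a point or a joint stands for the part that bears it (a point fixed in the world has none). Each returns a list of dicts, best first, with "confidence" (0 to 1); they miss things now and then, are a little off and sometimes report something else, mostly with a low value. They report only what shows in the picture. A call takes as long as a camera call. They do not tell look-alikes from the thing itself.
- manip.look_for(camera, name): "at" ([x, y, z] in m, in world coordinates, good to about 4 mm: the middle of the surface that is visible of it).
Readings, each from a call of its own:
- manip.current_time(): time.
- manip.current_qpos(): joint angles.
- manip.current_joint_vel(): joint speeds.
- manip.current_joint_torque(): joint torques, N m.
- manip.current_ee_pos(): TCP position.
- manip.current_tcp_rot(): TCP orientation.
- manip.current_force(): force on the tool from outside, world axes, zero at the start.
- manip.current_ft_torque(): the same for the moment, N m.
- manip.current_grip_width(): opening from 0.0 (shut) to 1.0 (fully open).
Only numpy, scipy, OpenCV 4.12 (cv2) and the standard library are available. Lean on these libraries where they do the work, as an engineer would, in place of code of your own. Each camera call takes 0.05 s, during which the arm holds its last target. There are 200 camera calls.

## Working session

There is one attempt and no reset: what is moved stays moved. The work goes in short steps, each a Python script; the robot and the scene stay as the last script left them, time stands still between calls to the robot, and variables do not carry over. Pictures are saved under pics/ and viewed, about 8 in all and at most 12, crops included, and the job is handed in when it is done.

```bash
mkdir -p pics; ls; cat > h.py <<'E'
import numpy as np, cv2
from bench import manip as m
def snap(cam,fn=None):
    c=m.get_calibration(cam); p,d=m.grab_frame(cam)
    if fn: cv2.imwrite('pics/'+fn,p[:,:,::-1])
    return p,d,c
def world(c,d):
    K=np.array(c['camera_matrix']); h,w=d.shape
    u,v=np.meshgrid(np.arange(w),np.arange(h))
    D=np.array([c['k1'],0,0,0],float)
    n=cv2.undistortPoints(np.stack([u.ravel(),v.ravel()],1).astype(np.float64)[:,None],K,D)[:,0]
    z=d.ravel()
    X=np.c_[n*z[:,None],z]
    return ((X-np.array(c['t']))@np.array(c['R'])).reshape(h,w,3)
def pix(c,X):
    R=np.array(c['R']);t=np.array(c['t'])
    return cv2.projectPoints(np.array(X,float).reshape(-1,1,3),cv2.Rodrigues(R)[0],t,np.array(c['camera_matrix']),np.array([c['k1'],0,0,0],float))[0][:,0]
def down(yaw): # tool x down, jaws (y) along yaw
    x=np.array([0,0,-1.]);y=np.array([np.cos(yaw),np.sin(yaw),0]);return np.stack([x,y,np.cross(x,y)],1)
E
python3 - <<'E'
from h import *
ims=[]
for cam in ['scene','side']:
    p,d,c=snap(cam,cam+'0.png'); ims.append(p)
    np.savez(cam+'0.npz',p=p,d=d,**{k:np.array(v) for k,v in c.items()})
    for n in ['lid','cell_rim','valve_wheel','crank_grip','station','clamp_ring','solvent','screw_jar','dish','driver','blank_flange']:
        for r in m.look_for(cam,n): print(cam,n,round(r['confidence'],2),np.round(r['at'],3),np.round(pix(c,r['at'])[0]))
print(m.current_time(),m.current_tcp_rot())
E
```

```text
pics
scene lid 0.64 [ 0.327 -0.266  0.015] [204. 150.]
scene lid 0.57 [ 0.492 -0.337  0.02 ] [166. 181.]
scene lid 0.29 [ 0.425 -0.004  0.046] [267. 186.]
scene cell_rim 0.79 [ 0.571 -0.018  0.024] [249. 226.]
scene cell_rim 0.2 [ 0.547 -0.104  0.189] [221. 183.]
scene valve_wheel 0.62 [ 0.508 -0.094  0.151] [230. 181.]
scene station 0.84 [ 0.573 -0.016  0.028] [249. 227.]
scene clamp_ring 0.75 [0.513 0.363 0.016] [374. 245.]
scene solvent 0.93 [ 0.658 -0.339  0.078] [139. 213.]
scene screw_jar 0.82 [0.64 0.35 0.06] [365. 276.]
scene screw_jar 0.21 [ 0.545 -0.103  0.184] [222. 184.]
scene dish 0.59 [0.646 0.    0.036] [247. 247.]
scene driver 0.71 [ 0.429 -0.006  0.048] [267. 186.]
side lid 0.69 [ 0.468 -0.331  0.022] [279. 165.]
side lid 0.68 [ 0.642 -0.336  0.062] [226. 146.]
side lid 0.56 [ 0.312 -0.261  0.017] [327. 185.]
side cell_rim 0.63 [0.516 0.028 0.034] [235. 231.]
side cell_rim 0.46 [0.507 0.367 0.017] [192. 353.]
side valve_wheel 0.57 [ 0.501 -0.094  0.152] [253. 165.]
side crank_grip 0.42 [ 0.536 -0.101  0.18 ] [241. 153.]
side station 0.72 [0.522 0.304 0.012] [196. 326.]
side station 0.61 [0.519 0.032 0.035] [234. 231.]
side clamp_ring 0.71 [0.506 0.366 0.019] [193. 353.]
side solvent 0.55 [ 0.643 -0.332  0.064] [226. 146.]
side screw_jar 0.59 [0.627 0.363 0.052] [130. 326.]
side dish 0.77 [ 0.654 -0.001  0.038] [186. 214.]
side driver 0.58 [0.425 0.017 0.05 ] [273. 229.]
side blank_flange 0.69 [0.524 0.301 0.011] [196. 325.]
1.2 [[ 2.92288560e-05  3.96560324e-01 -9.18008665e-01]
 [-1.06935945e-05 -9.18008665e-01 -3.96560325e-01]
 [-1.00000000e+00  2.14078170e-05 -2.25916878e-05]]
```

View pics/scene0.png

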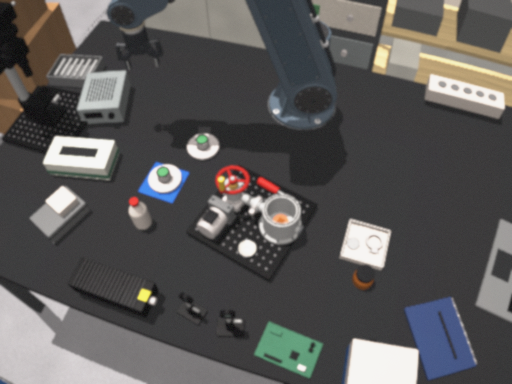

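View pics/side0.png

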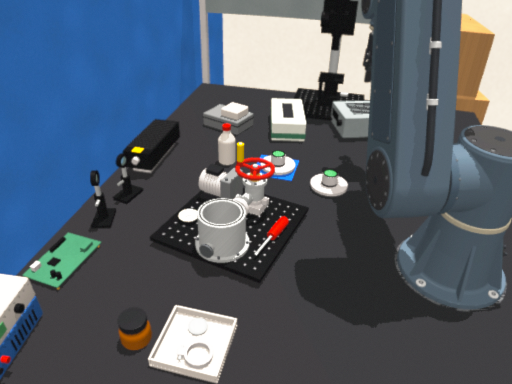

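The lid-like things in the scene picture are (164,179), on the blue mat at y≈-0.34, and (203,146), off any mat at y≈-0.27. The first one is farther right and is on the blue mat, as described. I'll confirm it in a crop and measure from depth.

```bash
cat >> h.py <<'E'
from scipy.optimize import least_squares
def circ(P,r=None):
    c0=P[:,:2].mean(0)
    if r is None:
        s=least_squares(lambda q:np.hypot(*(P[:,:2]-q[:2]).T)-q[2],[*c0,.04],loss='soft_l1',f_scale=.002)
    else:
        s=least_squares(lambda q:np.hypot(*(P[:,:2]-q[:2]).T)-r,c0,loss='soft_l1',f_scale=.002)
    return s.x,np.sqrt(np.median(s.fun**2))
E
python3 - <<'E'
from h import *
for cam in ['scene','side']:
    z=np.load(cam+'0.npz');W=world(z,z['d']);p=z['p'].astype(int)
    hsv=cv2.cvtColor(z['p'],cv2.COLOR_RGB2HSV)
    def box(x,y,r,z0,z1): return (np.hypot(W[...,0]-x,W[...,1]-y)<r)&(W[...,2]>z0)&(W[...,2]<z1)&(z['d']>0)
    for x,y in [(.48,-.335),(.32,-.265)]:
        b=W[box(x,y,.04,.03,.07)]; f=W[box(x,y,.08,.012,.028)]
        print(cam,'neck',len(b),b.mean(0) if len(b) else '',np.percentile(b[:,2],[5,50,95]) if len(b) else '')
        print('  flange',len(f),f.mean(0),circ(f))
    red=(hsv[...,1]>150)&((hsv[...,0]<8)|(hsv[...,0]>172))&box(.5,-.1,.1,.13,.165)
    print(' wheel',red.sum(),circ(W[red]),W[red].mean(0))
    yel=(hsv[...,1]>120)&(abs(hsv[...,0].astype(int)-27)<8)&box(.5,-.1,.12,.15,.21)
    print(' crank',yel.sum(),W[yel].mean(0) if yel.any() else '')
    rim=box(.52,.05,.1,.112,.13)&(W[...,1]>-.03)
    print(' rim',rim.sum(),circ(W[rim]),np.percentile(W[rim][:,2],[10,50,90]))
    mat=box(.48,-.335,.1,-.01,.015)&(abs(hsv[...,0].astype(int)-108)<8)&(hsv[...,1]>150)
    print(' mat',mat.sum(),cv2.minAreaRect(W[mat][:,:2].astype(np.float32)))
a=cv2.resize(np.load('scene0.npz')['p'][115:275,100:320],None,fx=3,fy=3,interpolation=2)
cv2.imwrite('pics/crop1.png',a[:,:,::-1])
E
```

```text
scene neck 184 [ 0.48468014 -0.34351309  0.05022543] [0.03483763 0.05305506 0.05775012]
  flange 542 [ 0.4881414  -0.34067204  0.0191075 ] (array([ 0.47723307, -0.34913137,  0.04479908]), np.float64(0.007428067647825956))
scene neck 143 [ 0.31676963 -0.27365578  0.04801268] [0.03493449 0.04960793 0.0546376 ]
  flange 422 [ 0.32139482 -0.27168683  0.01686032] (array([ 0.30931249, -0.27816096,  0.04312247]), np.float64(0.007760820299531958))
 wheel 327 (array([ 0.50221512, -0.0918881 ,  0.04426024]), np.float64(0.0028836427824655703)) [ 0.49533196 -0.08805448  0.1496147 ]
 crank 38 [ 0.54713993 -0.10370754  0.1895262 ]
 rim 467 (array([0.54194636, 0.07217585, 0.04913832]), np.float64(0.003394533088711016)) [0.11567317 0.11951794 0.1226221 ]
 mat 416 ((0.48549169301986694, -0.35207435488700867), (0.13738878071308136, 0.1371130347251892), 86.70143127441406)
side neck 179 [ 0.4757409  -0.33825856  0.04806702] [0.03242441 0.05169611 0.05593952]
  flange 295 [ 0.46319559 -0.33341632  0.01917599] (array([ 0.47943961, -0.34615722,  0.04514461]), np.float64(0.008187976614404943))
side neck 197 [ 0.30899316 -0.26813261  0.04643183] [0.03363096 0.04992949 0.05342616]
  flange 476 [ 0.30828673 -0.26188673  0.0169772 ] (array([ 0.30880703, -0.28055332,  0.04349652]), np.float64(0.008811883101628443))
 wheel 459 (array([ 0.49547156, -0.08682559,  0.04268897]), np.float64(0.0032281567390852334)) [ 0.49661271 -0.08512505  0.14847824]
 crank 122 [ 0.53772178 -0.10094054  0.18137778]
 rim 668 (array([0.53612856, 0.07560418, 0.04902118]), np.float64(0.0027129479068249015)) [0.11405338 0.11961428 0.12136451]
 mat 175 ((0.48045217990875244, -0.3501148223876953), (0.13005824387073517, 0.1376320719718933), 0.7307778596878052)
```

View pics/crop1.png

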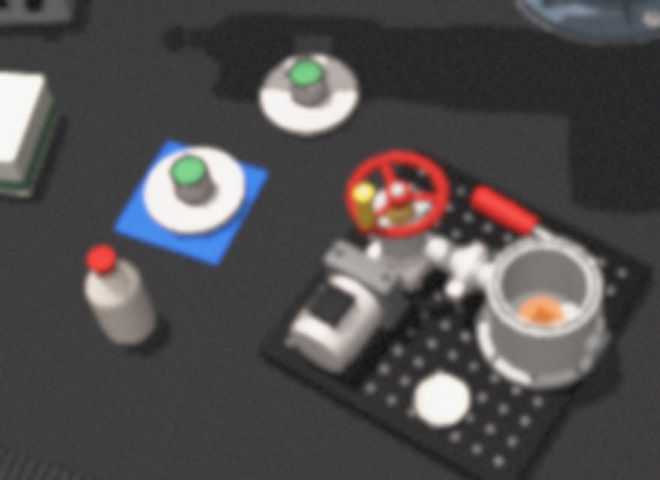

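The crop confirms it: the lid on the blue mat, crop (193,188), is the right one. The other at (308,95) has no mat and lies nearer. Wheel-to-rim spacing comes out at 168 mm, as given. Next, near views from the wrist.

```bash
python3 - <<'E'
from h import *
yaw=-1.163
def shot(p,fn):
    m.move_ptp(p,down(yaw)); c=m.get_calibration('wrist'); q,d,_=snap('wrist',fn+'.png')
    np.savez(fn+'.npz',p=q,d=d,**{k:np.array(v) for k,v in c.items()})
    print(fn,m.current_time(),-np.array(c['R']).T@c['t'],m.current_ee_pos()); return q
a=shot([.52,-.02,.38],'w_st'); b=shot([.479,-.343,.24],'w_lid')
cv2.imwrite('pics/w2.png',cv2.resize(np.hstack([a,b]),(800,300))[:,:,::-1])
E
```

```text
w_st 3.35 [0.59514061 0.01158099 0.50288228] [ 0.51996964 -0.02071724  0.37974848]
w_lid 4.7333 [ 0.55458522 -0.30986122  0.3638392 ] [ 0.47970763 -0.34216169  0.24069724]
```

View pics/w2.png

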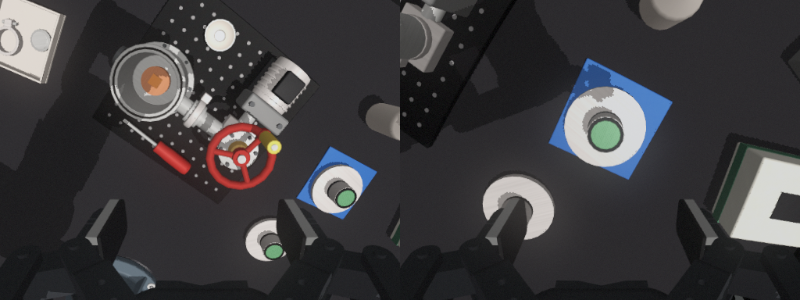

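Left (station view, halved pixels): cell mouth (152,80), wheel (241,157), crank (274,146). Right (lid view): the lid's neck is at (605,135) on the blue mat. Now I'll measure these with ray/plane intersection.

```bash
cat >> h.py <<'E'
def ray(c,uv,z):
    n=cv2.undistortPoints(np.array(uv,float).reshape(-1,1,2),np.array(c['camera_matrix']),np.array([float(c['k1']),0,0,0]))[:,0]
    R=np.array(c['R']);o=-R.T@np.array(c['t']); v=np.c_[n,np.ones(len(n))]@R
    return o+v*((z-o[2])/v[:,2])[:,None]
def contour_circ(c,mask,z,hull=True):
    mask=cv2.morphologyEx(mask.astype(np.uint8),cv2.MORPH_OPEN,np.ones((3,3)))
    cs=max(cv2.findContours(mask,cv2.RETR_EXTERNAL,cv2.CHAIN_APPROX_NONE)[0],key=cv2.contourArea)
    if hull: cs=cv2.convexHull(cs)
    P=ray(c,cs[:,0],z); return circ(P)
E
cat > meas.py <<'E'
from h import *
def station(z):
    W=world(z,z['d']);hsv=cv2.cvtColor(z['p'],cv2.COLOR_RGB2HSV);h=hsv[...,0].astype(int);s=hsv[...,1]
    ok=z['d']>0
    def box(x,y,r,z0,z1): return (np.hypot(W[...,0]-x,W[...,1]-y)<r)&(W[...,2]>z0)&(W[...,2]<z1)&ok
    red=((h<8)|(h>172))&(s>130)&box(.499,-.089,.075,.13,.165)
    print('wheel',contour_circ(z,red,.1475),circ(W[red]),red.sum())
    yel=(abs(h-27)<8)&(s>100)&box(.499,-.089,.08,.15,.215)
    top=yel&(W[...,2]>.193)
    print('crank top',contour_circ(z,top,.202,False),W[top].mean(0),top.sum(), 'all',W[yel].mean(0))
    rim=box(.539,.074,.075,.112,.13)
    print('rim',contour_circ(z,rim,.12),circ(W[rim]),np.median(W[rim][:,2]))
if __name__=='__main__':
    station(np.load('w_st.npz'))
    z=np.load('w_lid.npz');W=world(z,z['d']);hsv=cv2.cvtColor(z['p'],cv2.COLOR_RGB2HSV);h=hsv[...,0].astype(int)
    b=(np.hypot(W[...,0]-.479,W[...,1]+.343)<.07)&(z['d']>0)
    g=b&(abs(h-70)<20)&(hsv[...,1]>60); print('green',contour_circ(z,g,.053),np.median(W[g][:,2]))
    t=b&(W[...,2]>.045); print('neck',contour_circ(z,t,.053))
    f=b&(W[...,2]>.012); print('flange',contour_circ(z,f&(W[...,2]<.03),.019))
E
python3 meas.py
```

```text
wheel (array([ 0.50127893, -0.08984363,  0.04998024]), np.float64(0.0002591267211964274)) (array([ 0.50138469, -0.08899806,  0.04210785]), np.float64(0.004079740464959259)) 2926
crank top (array([ 0.54367391, -0.10427802,  0.00890533]), np.float64(0.0002972212382234225)) [ 0.54362746 -0.104302    0.20016757] 224 all [ 0.54471138 -0.10222401  0.18821872]
rim (array([0.54148461, 0.07198279, 0.05432034]), np.float64(0.0001550252295642149)) (array([0.54171454, 0.07181213, 0.04848378]), np.float64(0.003132068224994669)) 0.11916417064984902
green (array([ 0.48159001, -0.34673335,  0.0176759 ]), np.float64(0.00012209848599068374)) 0.05294095880746616
neck (array([ 0.0596786 , -0.52562377,  0.38882148]), np.float64(0.0014788497368777183))
flange (array([ 0.48203231, -0.3465365 ,  0.05474939]), np.float64(0.0001124918184737117))
```

Measurements hold up: crank radius 44.8 mm, wheel–rim 166.7 mm, flange diameter 109.5 mm. Grasp the lid now.

```bash
python3 - <<'E'
from h import *
x,y=.4818,-.3466
m.set_gripper(1.0,40)
m.move_l([x,y,.12],max_speed=.25); m.move_l([x,y,.043],max_speed=.08)
print(m.current_ee_pos(),m.current_force())
m.set_gripper(0.3,40); print('grip',m.current_grip_width()*85,m.current_ee_pos(),m.current_force())
m.move_l([x,y,.10],max_speed=.1); m.dwell(.2); print('lift',m.current_grip_width()*85,m.current_ee_pos(),m.current_force())
m.move_l([x,y,.30],max_speed=.25)
m.move_l([.5415,.072,.30],max_speed=.3); m.dwell(.2)
print(m.current_time(),m.current_ee_pos(),m.current_force())
p,d,c=snap('wrist','w_held.png'); p2,_,_=snap('side')
cv2.imwrite('pics/held.png',cv2.resize(np.hstack([p,p2]),(800,300))[:,:,::-1])
np.savez('w_held.npz',p=p,d=d,**{k:np.array(v) for k,v in c.items()})
E
```

```text
[ 0.48208679 -0.34682201  0.0435073 ] [ 0.50399251 -0.44793084 -0.87754134]
grip 44.19881523653068 [ 0.48194668 -0.34670605  0.04352221] [-1.58152361  1.558462    5.29154881]
lift 44.1093768386167 [ 0.48153335 -0.34639558  0.0993212 ] [-0.17410564  0.41003221 -1.74943571]
10.775 [0.54148873 0.07126902 0.3000431 ] [ 0.34774605  0.41823612 -3.20358389]
```

View pics/held.png

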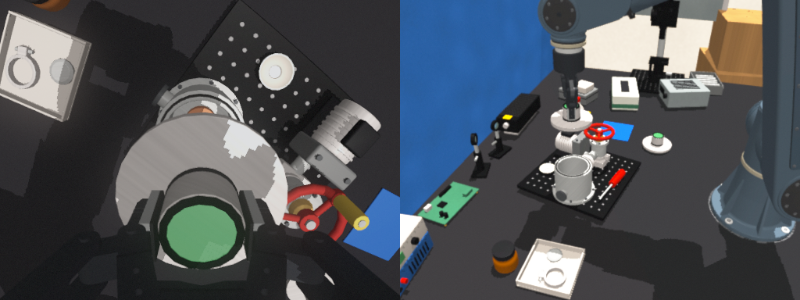

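The lid is held level over the cell, with the flange centred under the fingers at (200,190). Lowering now, watching the force.

```bash
python3 - <<'E'
from h import *
x,y=.5415,.072
m.move_l([x,y,.20],max_speed=.25); m.move_l([x,y,.164],max_speed=.08); m.dwell(.15)
f0=np.array(m.current_force()); print('f0',f0,m.current_ee_pos())
for z in np.arange(.1625,.1515,-.0015):
    m.move_l([x,y,z],max_speed=.03); f=np.array(m.current_force())-f0
    print(round(z,4),m.current_ee_pos().round(4) if hasattr(m.current_ee_pos(),'round') else m.current_ee_pos(),f.round(1),np.round(m.current_ft_torque(),2))
    if np.linalg.norm(f)>7: break
print(m.current_time())
E
```

```text
f0 [ 0.43319789  0.38352649 -3.17527451] [0.54179633 0.07203552 0.16458143]
0.1625 [0.5415 0.072  0.1625] [ 0.2 -1.7  0.6] [-0.02 -0.06  0.05]
0.161 [0.5414 0.072  0.1609] [-0.1 -0.8  0.1] [-0.04  0.01 -0.03]
0.1595 [0.5415 0.072  0.1594] [ 0.3 -0.9  0.5] [ 0.02  0.03 -0.  ]
0.158 [0.5414 0.072  0.1579] [-0.6 -1.1  0.1] [-0.03 -0.03  0.03]
0.1565 [0.5414 0.072  0.1564] [-0.7 -0.1  0.3] [ 0.03 -0.1   0.  ]
0.155 [0.5414 0.072  0.1549] [-0.6  0.3  0.6] [-0.05 -0.02  0.07]
0.1535 [0.5416 0.072  0.1545] [-4.2 -1.7 12.7] [-0.02  0.72 -0.  ]
13.925
```

It went in with no side contact and the contact height is exactly the predicted 154.5 mm. I'll release, retreat, and check it is seated and level while remeasuring the crank.

```bash
python3 - <<'E'
from h import *
x,y=.5415,.072
m.move_l([x,y,.1547],max_speed=.03); print(m.current_force())
m.set_gripper(1.0); m.move_l([x,y,.26],max_speed=.2)
m.move_l([.515,-.04,.36],max_speed=.3); m.dwell(.3)
p,d,c=snap('wrist','w_seat.png'); z=dict(p=p,d=d,**c); np.savez('w_seat.npz',**{k:np.array(v) for k,v in z.items()})
W=world(c,d)
b=(np.hypot(W[...,0]-x,W[...,1]-y)<.065)&(d>0)&(W[...,2]>.118)&(W[...,2]<.142)
P=W[b]; A=np.c_[P[:,:2]-[x,y],np.ones(len(P))]; r,*_=np.linalg.lstsq(A,P[:,2],rcond=None)
for _ in range(5):
    k=abs(A@r-P[:,2])<.002; r,*_=np.linalg.lstsq(A[k],P[k,2],rcond=None)
print('lid flange z',r[2],'expect .130, tilt deg',np.degrees(r[:2]),k.sum())
print(contour_circ(c,b,.13))
import meas
try: meas.station(z)
except Exception as e: print(e)
print(m.current_time(),m.current_ee_pos(),m.look_for('wrist','crank_grip'),m.look_for('wrist','crank_mid'))
E
```

```text
[-0.39271746 -0.32404186 -3.60023567]
lid flange z 0.12921940326476328 expect .130, tilt deg [0.117306   0.04005327] 6787
(array([0.54189321, 0.07139885, 0.05472717]), np.float64(0.0002616179605092958))
wheel (array([ 0.50144198, -0.0902303 ,  0.05022874]), np.float64(0.0003336669958953846)) (array([ 0.50141841, -0.08926499,  0.04209675]), np.float64(0.004121372085822603)) 3338
crank top (array([ 0.5438778 , -0.10433734,  0.00803923]), np.float64(0.001162091929690255)) [ 0.54378694 -0.10445215  0.20024325] 267 all [ 0.54485395 -0.10252772  0.18933364]
rim (array([0.53732436, 0.07114803, 0.05307806]), np.float64(0.0010907136645607822)) (array([0.54074954, 0.07334847, 0.04326623]), np.float64(0.006656449231544674)) 0.12905445733627047
16.3417 [ 0.51502275 -0.0393989   0.35941524] [{'at': [0.6447, 0.0007, 0.0334], 'confidence': 0.7}] []
```

View pics/w_seat.png

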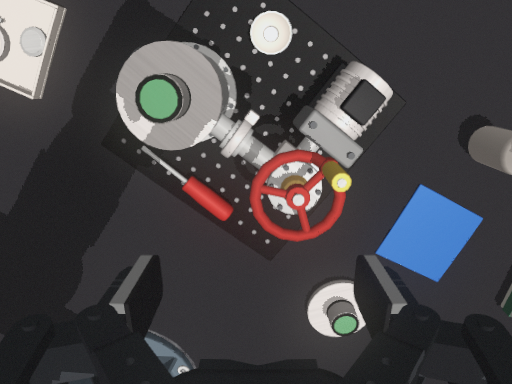

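The lid is seated at (158,97): flange height 129.2 mm (130 expected) and tilt about 0.1°. The crank is at (341,182) and the wheel hub at (298,198). Grasp the crank and turn clockwise, in coarse steps only while the stop cannot yet be reached.

```bash
cat > turn.py <<'E'
from h import *
Z=.180
def go(C,r,a,sp):
    m.move_l([C[0]+r*np.cos(a),C[1]+r*np.sin(a),Z],max_speed=sp)
def rt(a,f0):
    f=np.array(m.current_force())-f0
    return f[0]*np.cos(a)+f[1]*np.sin(a), -f[0]*np.sin(a)+f[1]*np.cos(a), f[2]
E
python3 - <<'E'
from turn import *
C=np.array([.5013,-.0900]); k=np.array([.5438,-.1043])
m.set_gripper(.6,60)
m.move_l([*k,.25],max_speed=.25); m.move_l([*k,Z],max_speed=.1); m.dwell(.15)
f0=np.array(m.current_force()); print('f0',f0)
m.set_gripper(0,60); m.dwell(.1)
print('grip',m.current_grip_width()*85,m.current_ee_pos(),np.array(m.current_force())-f0)
v=k-C; r=np.hypot(*v); a=np.arctan2(v[1],v[0]); a0=a; print(r,np.degrees(a))
for i in range(12):
    a-=np.radians(10); go(C,.045,a,.08)
    e=m.current_ee_pos(); v=np.array(e[:2])-C
    print(round(np.degrees(a),1),np.round(rt(a,f0),1),'r %.4f ang %.1f'%(np.hypot(*v),np.degrees(np.arctan2(v[1],v[0]))),round(m.current_time(),2))
np.save('state.npy',np.r_[C,a,a0,f0])
E
```

```text
f0 [ 0.69454309 -0.52089694 -0.0602301 ]
grip 16.449110848299156 [ 0.5442089  -0.10449314  0.18045055] [ 0.85077772 -0.93542891  4.70450663]
0.04484127562859913 -18.596572595954317
-28.6 [ 0.4 -3.1  6.5] r 0.0453 ang -29.2 19.31
-38.6 [ 0.9 -2.   6.5] r 0.0453 ang -39.4 19.56
-48.6 [-0.1 -3.   7.4] r 0.0453 ang -49.4 19.81
-58.6 [-0.3 -2.5  7.4] r 0.0452 ang -59.4 20.06
-68.6 [-1.3 -3.2  8.8] r 0.0452 ang -69.5 20.31
-78.6 [ 0.4 -3.6  9.2] r 0.0452 ang -79.5 20.56
-88.6 [-0.1 -3.7  8.9] r 0.0452 ang -89.6 20.81
-98.6 [-1.1 -3.7 10.2] r 0.0451 ang -99.6 21.06
-108.6 [-0.7 -3.  10. ] r 0.0451 ang -109.5 21.31
-118.6 [-2.7 -2.9 10.5] r 0.0451 ang -119.5 21.56
-128.6 [-3.6 -3.5  9.3] r 0.0450 ang -129.4 21.81
-138.6 [-2.5 -3.4  9.1] r 0.0450 ang -139.3 22.06
```

Turning works at a radius of about 45 mm with low forces. Continue in 3° steps to find the stop.

```bash
python3 - <<'E'
from turn import *
s=np.load('state.npy'); C=s[:2];a=s[2];f0=s[4:]
n=0;hit=False
while n<112:
    a-=np.radians(3); n+=1; go(C,.045,a,.06); R=rt(a,f0)
    v=np.array(m.current_ee_pos()[:2])-C; ang=np.degrees(np.arctan2(v[1],v[0]))
    if n%8==0 or R[1]>4: print(round(np.degrees(a),1),np.round(R,1),'r %.4f ang %.1f'%(np.hypot(*v),ang),round(m.current_time(),2))
    if R[1]>8: hit=True;break
    if m.current_time()>45: break
print(hit,n,np.degrees(a)); m.dwell(.1)
v=np.array(m.current_ee_pos()[:2])-C
print(np.round(rt(a,f0),1),np.hypot(*v),np.degrees(np.arctan2(v[1],v[0])),m.current_grip_width()*85,m.current_time())
s[2]=a;np.save('state.npy',s)
E
```

```text
-162.6 [-2.6  0.5  6.9] r 0.0449 ang -162.4 24.06
-186.6 [-2.3 -0.1  6.7] r 0.0448 ang 173.7 26.06
-210.6 [-1.7  1.3  7.2] r 0.0448 ang 149.7 28.06
-234.6 [-0.8  0.7  7.8] r 0.0447 ang 125.8 30.06
-258.6 [0.4 1.2 9.3] r 0.0448 ang 101.8 32.06
-282.6 [0.4 2.2 9.7] r 0.0449 ang 77.7 34.06
-306.6 [2.1 1.9 8.8] r 0.0450 ang 53.6 36.06
-330.6 [3.  1.9 7. ] r 0.0451 ang 29.5 38.06
-354.6 [2.9 1.7 6.3] r 0.0452 ang 5.3 40.06
-375.6 [ 2.2 11.2  7. ] r 0.0452 ang -14.3 41.81
True 79 -375.59657259595485
[ 2.6 10.   5.7] 0.04522795454811111 -14.262234076934144 16.54876585473685 41.9083
```

Sharp rise to 10 N at −14.3° after about 356° of closing, which fits the 0.4–1.2 turns given. I'll press 1.5° more to confirm a hard stop, then back off 720° with fine steps at the end.

```bash
python3 - <<'E'
from turn import *
s=np.load('state.npy'); C=s[:2];a=s[2];f0=s[4:]
def ang():
    v=np.array(m.current_ee_pos()[:2])-C; return np.degrees(np.arctan2(v[1],v[0]))
t1=rt(a,f0)[1]; g1=ang()
a-=np.radians(1.5); go(C,.045,a,.06); m.dwell(.1); t2=rt(a,f0)[1]; g2=ang()
print('push',t1,g1,t2,g2,m.current_time())
if t2<t1+3: raise SystemExit('no stop')
g0=g1+(g1-g2)/(t2-t1)*(t1-2) if g1>g2 else g1
print('stop angle est',g0)
tot=g0-360+720
a_end=np.radians(tot)          # in unwrapped command angle (stop at g0-360)
a=np.radians(g0-360); k=0
while a<a_end-1e-6:
    left=np.degrees(a_end-a)
    st=15 if left>30.1 else 5
    a=min(a+np.radians(st),a_end); k+=1
    go(C,.045,a,.1 if st==15 else .05)
    if k%8==0 or st==5: print(round(np.degrees(a),1),np.round(rt(a,f0),1),'ang %.1f'%ang(),round(m.current_time(),2))
    if m.current_time()>66: print('late');break
m.dwell(.15); print(np.degrees(a),ang(),np.round(rt(a,f0),1),m.current_grip_width()*85,m.current_time())
np.save('end.npy',np.r_[C,a,g0,f0])
E
```

```text
push 10.040235876536627 -14.262234076934144 17.210781352702476 -14.505438451112926 42.2583
stop angle est -13.989532294189372
-254.0 [-0.8  3.2 10.3] ang 107.2 44.42
-134.0 [-1.4  1.9  8. ] ang -133.5 46.55
-14.0 [3.4 3.4 6.8] ang -13.3 48.68
106.0 [-2.4  2.9  9.8] ang 107.3 50.82
226.0 [-1.3  1.5  8.3] ang -133.6 52.95
321.0 [2.5 0.9 6.7] ang -38.9 54.8
326.0 [2.9 1.4 7.2] ang -34.0 55.05
331.0 [3.7 0.4 6.6] ang -29.0 55.3
336.0 [3.7 1.1 6.7] ang -24.0 55.55
341.0 [3.6 0.2 6.7] ang -19.0 55.8
346.0 [3.2 0.5 6.6] ang -13.9 56.05
346.0104677058104 -13.934124106076155 [ 3.8 -0.8  6.7] 16.42262389845296 56.2
```

The TCP is back at −13.9° after 720°, against a stop at −14.0°. One last check by picture before handing in.

```bash
python3 - <<'E'
from h import *
p,d,c=snap('wrist'); q,e,cs=snap('side'); 
cv2.imwrite('pics/end.png',cv2.resize(np.hstack([p,q]),(800,300))[:,:,::-1])
x,y=.5415,.072
for n,cc,dd in [('wrist',c,d),('side',cs,e)]:
    W=world(cc,dd); b=(np.hypot(W[...,0]-x,W[...,1]-y)<.06)&(dd>0)&(W[...,2]>.118)&(W[...,2]<.142); P=W[b]
    print(n,len(P),np.median(P[:,2]) if len(P) else '')
print(m.current_ee_pos(),m.current_force(),m.current_time())
E
```

```text
wrist 9484 0.12906995192595422
side 1051 0.13007045631985908
[ 0.54518474 -0.10088162  0.18043843] [ 5.48979254 -0.69711059  8.22684918] 56.3
```

View pics/end.png

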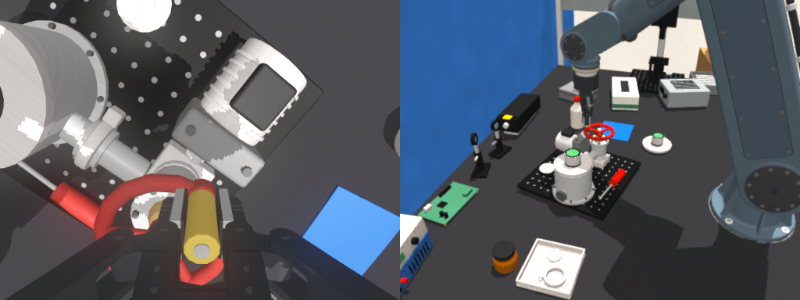

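The wrist view shows the yellow handle between the pads at (202,225). The side view shows the lid on the cell at (573,155) and everything else in place. Handing in.

```bash
python3 -c "
from bench import manip as m
print(m.sign_off(), m.current_time())"
```

```text
the job is handed in; nothing more can be done
the job is handed in; nothing more can be done
```

The job is done and handed in at about 56.3 s on the robot's clock (limit 72 s); no verdict is reported.

- **Lid:** I took the one on the blue mat, which was farthest to the robot's right. It went onto the cell with no side contact. It first touched at the predicted height and I let go of it there. The flange measured 129.2 mm by the wrist camera after release, with 130 mm expected, and tilt was about 0.1°. At the end it read 129.1 mm (wrist) and 130.1 mm (side).
- **Valve:** I turned the crank clockwise about 356° to a stop. Pressing on raised the force from 10 N to 17 N for 0.24° of movement, so it was the hard stop. I then backed off 720°. The gripper stands at −13.9° against a stop at about −14.0°. The last readings during turning showed no noticeable overshoot, under 1.5° or so along the way.
- **Crank handle:** The gripper still holds it, with the final wrist picture showing it between the pads.
- **Other things:** Nothing looked moved in the last pictures; I did not remeasure them.

One thing was not ideal: holding the handle, the gripper pressed down on it with about 6–10 N throughout. I left that as it was, since it is far below the 40 N limit. One network result was also wrong: it reported the dish as the crank handle, and I ignored it in favour of my own measurement.

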